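# Locate a cast bracket on its fixture and clamp it

## Robot

A 6-joint arm with a two-finger parallel gripper is mounted at the origin on the work surface. World frame = base frame: x ahead of the robot, y to its left, z up, the work surface at z = 0. Lengths are in m, angles in rad, forces in N, time in s.
With the tool pointing down it reaches from about 0.3 to 0.775 m from the base axis. Payload 14.6 kg.
Tool frame: the origin (TCP) lies midway between the tips of the shut fingers; the grasp point (between the pads) lies 19 mm behind it (arm.grip_depth is the distance from the TCP to the grasp point, in m); z points along the fingers, y is the line along which they close (so a half turn about z gives the same grasp; the last joint's range is limited). The gripper opens to 94 mm and grips with 3 to 60 N. Pads are 16 mm wide; open, the fingers measure 119 mm over their backs; the gripper's body (75 mm by 177 mm) begins 78 mm behind the grasp point.
Start: joints at [1.043, 0.3, 1.521, -0, 1.321, -0.067], TCP at [0.245, 0.493, 0.205] pointing down, gripper open.
Joint ranges: [-3.03, 3.03], [-0.79, 2.21], [0.23, 2.52], [-1.04, 4.18], [0, 3.07], [-2.55, 2.55]. Speed limits (rad/s): [2.22, 2.22, 2.57, 3.14, 3.14, 3.14].

## Interface

Orientations are given as a rotation vector (axis times angle).
In Python, from workcell import monitor, optics, arm gives the robot as it stands. The module is installed in compiled form; this text tells all that it offers.
- The arm moves only by the tool play_rows, never from a script. Its argument "plan" is text: rows parted by semicolons, each of 5 numbers parted by spaces: the closure, from -1 (fully open) to 1 (shut), so that 0 is half open, then the shift along the tool's x, y, z in m, then the turn about the tool's z in rad. A call has 1 to 12 rows; each row shifts and turns the commanded pose from where the row before left it, along the tool's axes as they then stand; what a row does not reach is not made up. A row lasts 1/8 s, in which the tool goes at most 62.5 mm and 10.7 degrees, less where a joint would pass 70% of its speed; a pose out of reach is approached as far as the arm can. A call is refused whole if a number of a shift passes 0.0625 or a number of a turn 0.188, either way. A call with a gripper value outside its range is refused whole. The fingers move at their own pace and stop on an object; "newtons" is the grip in N (left out, the last holds). Time passes only in rows, so rows that do not move let the fingers close. It gives the time, the measured TCP pose, the force, the opening and the grip force at its end, in the units of the state.
- monitor.get_obs(): the state, without advancing time (a new reading comes with each control period).
- optics.read_camera(name): name is "side" or "top"; returns a dict with "frame" (400x640x3 uint8, red, green, blue), "depth" (400x640 float32, m along the optical axis (not along the pixel's ray), 0 where there is no reading), "fx", "fy", "cx", "cy" (pixels), "world_to_cam" (4x4, takes a point from world to camera coordinates). Camera axes: x right, y down, z forward; pixel columns grow to the right and rows downward; lengths in m; the calibration is good to about 2 mm. A picture is of the moment at which its call begins.
- arm.close_job(): hands the job in; it is judged then, once.
The state is a dict: "time": time; "joints": joint angles; "joint_velocities": joint speeds; "joint_efforts": joint torques, N m; "tool_pos": TCP position; "tcp_rot": TCP orientation; "contact_force": force on the tool from outside, world axes, zero at the start; "moment": the same for the moment, N m; "grip_width": finger opening in m; "finger_force": force on a finger pad.
Only numpy, scipy, OpenCV 4.12 (cv2) and the standard library are available. Lean on these libraries where they do the work, as an engineer would, in place of code of your own. Each camera call takes 0.05 s, during which the arm holds its last target. There are 200 camera calls.

## Task

Load the cream cast bracket flat on the dark fixture plate, the wide ledge of its foot towards the two dowels, and slide it fully home so that its long edge bears on both dowels and its left end bears on the end stop. Then swing the yellow clamp by its red knob fully round over the bracket's foot, keeping the bracket home, and let go. Leave the gear, oil bottle and screwdriver where they are.

Things in the scene. Friction and masses are not known exactly. Their poses are not given: they have to be found in the camera images.
- fixture: Fixed dark steel fixture plate, 240 x 240 x 20 mm, top 20 mm above the bench; origin at the centre of its underside; x away from the robot, y to the left, turned by a small yaw. It carries two dowels at the far side, an end stop at the left and a clamp. A seated bracket has its foot's centre at fixture (x, y) = (-20, 0) mm, axes parallel.
- dowel_left (a point): Top centre of the left dowel: upright, bright steel, diameter 14 mm, 14 mm tall above the fixture plate, at fixture (29, 42) mm; its face towards the robot lies at fixture x = 22 mm. Fixture axes.
- dowel_right (a point): Top centre of the right dowel, the same as the left one, at fixture (29, -42) mm.
- end_stop (a point): Centre of the face of the end stop's steel nose (round, 12 mm, facing -y), at fixture (-20, 62) mm, 8 mm above the fixture plate. Behind it a blue block, fixture x -38 to -2, y 70 to 96 mm, 30 mm tall. Fixture axes.
- bracket_web (a point): Centre of the loose bracket's upright cream web, where to grip: 18 (x) x 80 (y) x 44 mm high, on an aluminium foot 84 (x) x 124 (y) x 16 mm; about 0.5 kg. The point is 38 mm above the foot's underside and 14 mm to -x of the foot's centre: ledges 19 mm wide at -x and 47 mm at +x (wide ledge, two dark bolt holes). Bracket axes, as the fixture's when seated.
- edge_left (a point): Point on the bracket foot's long edge at the wide ledge (+x face), 42 mm to the left (+y) of its middle, 8 mm above the underside; meets the left dowel when seated. Bracket axes.
- edge_right (a point): The same on the right: 42 mm to -y of the middle of that edge; meets the right dowel when seated.
- left_end (a point): Middle of the foot's left (+y) end face, 8 mm above the underside, 62 mm from the foot's centre; meets the nose of the end stop when seated.
- clamp (a joint): Clamp angle, rad, about the upright post (diameter 28 mm) at fixture (66, 0) mm. 0 = closed, at its stop, yellow strap pointing to fixture -x over the foot; grows as it swings open to the right (1.57 = pointing to -y; at most 2.1). Stays where left; 1 to 2 N at the knob moves it. Strap 22 wide, 10 thick, reaches 70 mm from the axis; underside 38 mm above the bench, 2 over a seated foot.
- clamp_knob (a point): Centre of the red upright round knob on the strap, 52 mm from the clamp axis: diameter 18 mm, 36 mm tall, from 48 to 84 mm above the bench; this point is 66 mm above the bench. x points from the knob to the clamp axis, z up.
- gear: Loose steel gear with a hub, 74 mm in diameter, 34 mm tall, origin under its centre; leave it alone.
- oiler: Loose yellow oil bottle with a red cap, 52 mm in diameter, 130 mm tall, origin under its centre; leave it alone.
- screwdriver: Loose screwdriver lying on the bench, origin at its middle on the bench; leave it alone.
There are look-alikes about, which are no part of the job. There is more than one size of the part that bears bracket_web; the job needs the smallest.

How it is judged:
By the outcome, as a careful person would: the job done as asked, in the order asked, and still so for the second after the job is handed in, with the robot touching nothing.
It also fails if it takes over 72 s, if anything falls off the work surface, if the arm or the gripper's body presses on something with over 40 N, if the wrist force passes 120 N, or if a joint passes its speed limit or range.

## Working session

There is one attempt and no reset: what is moved stays moved. The work goes in short steps, Python scripts to look and compute and a tool call to move; the robot and the scene stay as the last step left them, time stands still between calls to the robot, and variables do not carry over. Pictures are saved under pics/ and viewed, at most 10 in all, crops included, and the job is handed in when it is done.

Besides the shell and the picture viewer there is one more tool, called after "Call:" in YAML: its name, and indented under it one key for each argument. play_rows: Moves the arm, as the interface text tells. Its arguments: {"type":"object","properties":{"plan":{"type":"string"},"newtons":{"type":"number"}},"required":["plan"]}

```bash
mkdir -p pics
cat > h.py <<'E'
import numpy as np, cv2
from workcell import monitor, optics, arm
from scipy.spatial.transform import Rotation as R
def cam(n,save=None):
    d=optics.read_camera(n)
    if save: cv2.imwrite(f'pics/{save}.png',d['frame'][:,:,::-1])
    return d
def cloud(d):
    v,u=np.mgrid[0:400,0:640]; z=d['depth']
    P=np.stack([(u-d['cx'])/d['fx']*z,(v-d['cy'])/d['fy']*z,z],-1)
    T=np.linalg.inv(d['world_to_cam'])
    return P@T[:3,:3].T+T[:3,3]
E
python3 - <<'E'
from h import *
for n in('top','side'):
    d=cam(n,n+'0'); np.savez(n+'0.npz',**d)
    print(np.linalg.inv(d['world_to_cam']).round(3),d['fx'])
print(monitor.get_obs())
E
```

```text
[[ 3.000e-03 -9.780e-01  2.090e-01  2.290e-01]
 [-1.000e+00 -3.000e-03  5.000e-03  1.000e-03]
 [-4.000e-03 -2.090e-01 -9.780e-01  1.453e+00]
 [ 0.000e+00  0.000e+00  0.000e+00  1.000e+00]] 428.2714731385737
[[-0.991 -0.071  0.117  0.402]
 [-0.137  0.474 -0.87   0.985]
 [ 0.006 -0.878 -0.479  0.6  ]
 [ 0.     0.     0.     1.   ]] 430.40471816732486
{'time': 0.1, 'joints': array([ 1.04336921e+00,  3.00410841e-01,  1.52153403e+00, -1.14565178e-05,
        1.32068515e+00, -6.65925589e-02]), 'joint_velocities': array([-0.00205638, -0.00183284, -0.00179286,  0.00021252,  0.00171616,
       -0.00112168]), 'joint_efforts': array([ 1.15783550e-03, -5.32643437e+01, -3.53283799e+01,  7.09375693e-02,
        2.34752591e-02, -3.96245434e-05]), 'tool_pos': array([0.24446397, 0.49241747, 0.20493928]), 'tcp_rot': array([-7.17417504e-01, -3.05827947e+00,  1.56309875e-03]), 'contact_force': array([0.1442074 , 0.15560461, 0.63902248]), 'moment': array([ 0.01561798, -0.00812923,  0.01023658]), 'finger_force': 0.0, 'grip_width': 0.09379719161541}
```

View pics/top0.png

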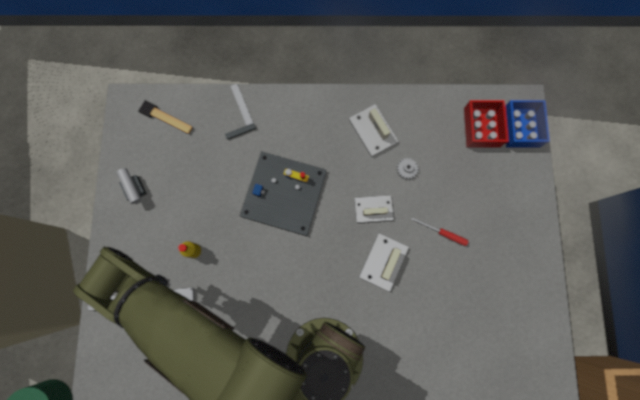

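View pics/side0.png

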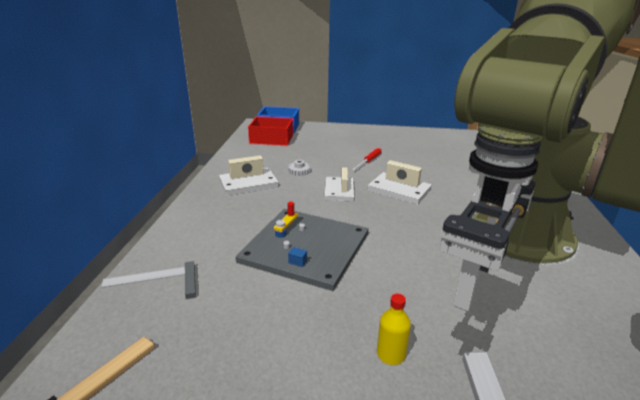

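Run:
```python
from h import *
d=dict(np.load('top0.npz')); P=cloud(d)
cv2.imwrite('pics/crop1.png',cv2.resize(d['frame'][90:300,230:430,::-1],None,fx=2.85,fy=2.85,interpolation=cv2.INTER_CUBIC))
hsv=cv2.cvtColor(d['frame'],cv2.COLOR_RGB2HSV)
for n,(u0,u1,v0,v1) in dict(far=(345,400,98,160),mid=(348,400,190,228),near=(355,412,230,295)).items():
    Q=P[v0:v1,u0:u1].reshape(-1,3); h=hsv[v0:v1,u0:u1].reshape(-1,3)
    foot=Q[(Q[:,2]>.011)&(Q[:,2]<.024)]; web=Q[Q[:,2]>.045]
    for k,S in(('foot',np.vstack([foot,web])),('web',web)):
        r=cv2.minAreaRect((S[:,:2]*1000).astype(np.float32)); print(n,k,len(S),np.round(r[0],1),np.round(r[1],1),round(r[2],1),np.median(S[:,2]).round(4))
Q=P[140:245,230:335].reshape(-1,3); S=Q[(Q[:,2]>.013)&(Q[:,2]<.027)]
print('fix',cv2.minAreaRect((S[:,:2]*1000).astype(np.float32)),np.median(S[:,2]))
def blob(m,lo,hi):
    S=Q[m&(Q[:,2]>lo)&(Q[:,2]<hi)]; print(len(S),S.mean(0).round(4)); return S
h=hsv[140:245,230:335].reshape(-1,3).astype(int)
blob(((h[:,0]<8)|(h[:,0]>172))&(h[:,1]>140),.07,.1)
blob((abs(h[:,0]-27)<8)&(h[:,1]>120),.04,.055)
blob((abs(h[:,0]-110)<12)&(h[:,1]>130),.044,.06)
S=Q[(Q[:,2]>.029)&(Q[:,2]<.04)];print(S.round(3))
```

```text
far foot 1133 [ 534.3 -136.4] [177.  645.8] 81.1 0.0213
far web 295 [ 515.  -119.8] [ 86.1 615.1] 75.1 0.0759
mid foot 836 [ 371.8 -126.4] [157.9 348.6] 72.6 0.0175
mid web 155 [370.2 -82.8] [ 63.3 322.3] 48.2 0.0603
near foot 1351 [ 268.  -161.3] [157.7 294.4] 41.7 0.0213
near web 292 [ 254.8 -135.8] [ 77.1 267.7] 26.7 0.0774
fix ((535.8662109375, 140.58103942871094), (240.77874755859375, 241.11305236816406), 74.09837341308594) 0.020399109599903764
18 [0.5813 0.0731 0.084 ]
93 [0.5854 0.0883 0.048 ]
72 [0.5378 0.2264 0.0502]
[[0.661 0.185 0.031]
 [0.654 0.21  0.03 ]
 [0.622 0.057 0.029]
 [0.591 0.131 0.038]
 [0.588 0.132 0.036]
 [0.589 0.128 0.033]
 [0.589 0.125 0.034]
 [0.585 0.125 0.036]
 [0.585 0.121 0.034]
 [0.587 0.118 0.029]
 [0.584 0.111 0.038]
 [0.582 0.173 0.033]
 [0.583 0.17  0.03 ]
 [0.581 0.101 0.037]
 [0.579 0.176 0.033]
 [0.577 0.09  0.04 ]
 [0.574 0.179 0.036]
 [0.574 0.176 0.036]
 [0.574 0.172 0.036]
 [0.575 0.169 0.034]
 [0.576 0.166 0.03 ]
 [0.571 0.176 0.033]
 [0.571 0.172 0.035]
 [0.571 0.169 0.036]
 [0.567 0.175 0.037]
 [0.565 0.238 0.029]
 [0.562 0.094 0.03 ]
 [0.557 0.093 0.037]
 [0.558 0.09  0.034]
 [0.554 0.097 0.033]
 [0.555 0.094 0.031]
 [0.554 0.09  0.034]
 [0.553 0.087 0.037]
 [0.55  0.097 0.038]
 [0.55  0.093 0.034]
 [0.551 0.09  0.033]
 [0.55  0.087 0.034]
 [0.546 0.097 0.037]
 [0.546 0.093 0.039]
 [0.547 0.09  0.034]
 [0.543 0.212 0.036]
 [0.544 0.093 0.033]
 [0.545 0.09  0.03 ]
 [0.539 0.212 0.035]
 [0.54  0.209 0.031]
 [0.535 0.208 0.038]
 [0.536 0.205 0.036]
 [0.533 0.215 0.033]
 [0.532 0.212 0.035]
 [0.532 0.208 0.035]
 [0.53  0.212 0.033]
 [0.53  0.209 0.032]
 [0.526 0.243 0.032]
 [0.522 0.232 0.033]
 [0.522 0.228 0.037]
 [0.522 0.218 0.038]
 [0.519 0.219 0.032]
 [0.496 0.205 0.03 ]
 [0.468 0.136 0.03 ]
 [0.464 0.257 0.031]
 [0.461 0.214 0.03 ]
 [0.394 0.068 0.03 ]]
```

View pics/crop1.png

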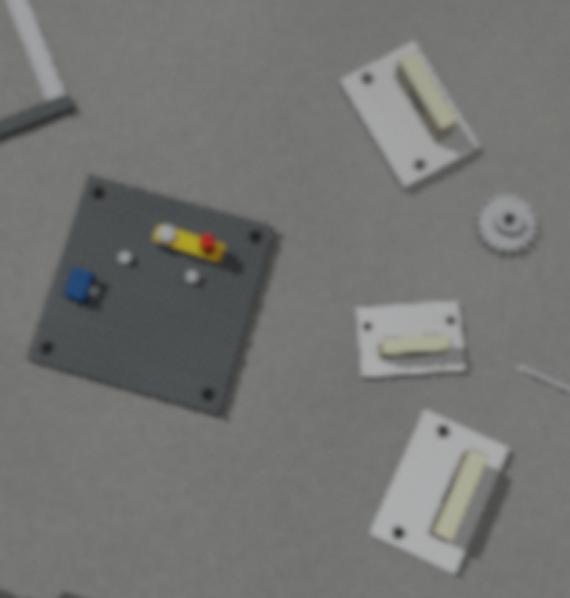

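```bash
cat >> h.py <<'E'
def rect(S): return cv2.minAreaRect((S[:,:2]*1000).astype(np.float32))
E
python3 - <<'E'
from h import *
d=dict(np.load('top0.npz')); P=cloud(d)
for n,(u0,u1,v0,v1) in dict(far=(345,400,98,160),mid=(348,400,190,228),near=(355,412,230,295)).items():
    Q=P[v0:v1,u0:u1].reshape(-1,3)
    foot=Q[(Q[:,2]>.010)&(Q[:,2]<.026)]; web=Q[(Q[:,2]>.05)&(Q[:,2]<.1)]
    for k,S in(('foot',foot),('web',web)): print(n,k,len(S),rect(S),np.median(S[:,2]).round(4),S.mean(0))
o=monitor.get_obs(); M=R.from_rotvec(o['tcp_rot']).as_matrix(); print(M.round(3))
E
```

```text
far foot 979 ((764.6057739257812, -175.86016845703125), (162.12139892578125, 191.086669921875), 29.667156219482422) 0.0206 [ 0.75318039 -0.1657866   0.02035339]
far web 267 ((770.982177734375, -188.1531982421875), (104.09554290771484, 26.07590103149414), 29.540489196777344) 0.0759 [ 0.768212   -0.18696919  0.0734523 ]
mid foot 710 ((477.2035827636719, -162.16146850585938), (144.2105255126953, 103.54964447021484), 85.15380859375) 0.0167 [ 0.48186476 -0.16685953  0.01668565]
mid web 141 ((466.4814758300781, -169.78033447265625), (19.039581298828125, 79.93211364746094), 4.635059833526611) 0.0602 [ 0.46584133 -0.169275    0.06019598]
near foot 1237 ((306.8428955078125, -199.97998046875), (108.60816955566406, 172.02056884765625), 64.99127960205078) 0.0209 [ 0.30104642 -0.19225158  0.02080173]
near web 270 ((294.1195373535156, -213.4520263671875), (24.183446884155273, 103.75630187988281), 65.83712005615234) 0.0774 [ 0.2928194  -0.21183471  0.07622561]
[[-0.896  0.445 -0.001]
 [ 0.445  0.896 -0.001]
 [ 0.    -0.001 -1.   ]]
```

Three cream brackets, in top-view pixels: far (374,130), near (385,262) and mid (374,209). The mid one has an 80 x 19 mm web with its top at 60 mm, which matches the description. The other two have webs about 104 mm long and 76-77 mm high. The crop confirms mid is the smallest, with its bolt holes on the far ledge. Now I'll plan the approach.

```bash
cat >> h.py <<'E'
F0=np.array([.5359,.1406]); FY=np.radians(-15.9)
def fx(x,y,yaw=FY):  # fixture mm -> world m
    c,s=np.cos(yaw),np.sin(yaw); return F0+np.array([c*x-s*y,s*x+c*y])/1000
def tofx(p,yaw=FY):
    c,s=np.cos(yaw),np.sin(yaw); q=np.asarray(p[:2])-F0; return np.array([c*q[0]+s*q[1],-s*q[0]+c*q[1]])*1000
def tyaw(o): 
    M=R.from_rotvec(o['tcp_rot']).as_matrix(); return np.arctan2(M[1,1],M[0,1])
def plan(wps,g,start=None):
    """wps: list of (x,y,z,yaw of tool y,rows); prints rows"""
    o=monitor.get_obs(); p=np.array(o['tool_pos']); a=tyaw(o)
    if start is not None: p=np.array(start[:3]);a=start[3]
    out=[]
    for x,y,z,b,n in wps:
        t=np.array([x,y,z]); dp=(t-p)/n; da=(b-a)/n
        for i in range(n):
            yx,yy=np.cos(a),np.sin(a)   # tool y ; tool x = y cross z(down)
            tx=(-yy,yx)
            out.append(f"{g} {dp[0]*tx[0]+dp[1]*tx[1]:.4f} {dp[0]*yx+dp[1]*yy:.4f} {-dp[2]:.4f} {-da:.4f}")
            a+=da
        p=t
    print('; '.join(out))
def st():
    o=monitor.get_obs(); print('t',o['time'],'p',o['tool_pos'].round(4),'yaw',np.degrees(tyaw(o)).round(2),'F',o['contact_force'].round(1),'w',round(o['grip_width'],4),'ff',round(o['finger_force'],1),'fx',tofx(o['tool_pos']).round(1))
E
python3 -c "
from h import *
plan([(.4665,-.170,.12,np.radians(4.6),12)],-0.3)"
```

```text
-0.3 -0.0411 -0.0412 0.0071 0.0858; -0.3 -0.0445 -0.0375 0.0071 0.0858; -0.3 -0.0476 -0.0336 0.0071 0.0858; -0.3 -0.0503 -0.0294 0.0071 0.0858; -0.3 -0.0526 -0.0250 0.0071 0.0858; -0.3 -0.0545 -0.0204 0.0071 0.0858; -0.3 -0.0561 -0.0156 0.0071 0.0858; -0.3 -0.0572 -0.0108 0.0071 0.0858; -0.3 -0.0579 -0.0058 0.0071 0.0858; -0.3 -0.0582 -0.0008 0.0071 0.0858; -0.3 -0.0581 0.0042 0.0071 0.0858; -0.3 -0.0575 0.0091 0.0071 0.0858
```

Call:
play_rows:
  plan: "-0.3 -0.041 -0.041 0 0.086; -0.3 -0.0445 -0.0375 0 0.086; -0.3 -0.0475 -0.0335 0 0.086; -0.3 -0.050 -0.0295 0 0.086; -0.3 -0.0525 -0.025 0 0.086; -0.3 -0.0545 -0.0205 0 0.086; -0.3 -0.056 -0.0155 0 0.086; -0.3 -0.057 -0.011 0.017 0.086; -0.3 -0.058 -0.006 0.017 0.086; -0.3 -0.058 -0.001 0.017 0.086; -0.3 -0.058 0.004 0.017 0.086; -0.3 -0.0575 0.009 0.017 0.086"

```text
time: 1.6
tool_pos: [0.4647, -0.1713, 0.1197]
tcp_rot: [-2.137, -2.303, -0.0]
contact_force: [1.2, 0.4, 1.5]
grip_width: 0.061
finger_force: 0.0
```

```bash
python3 -c "
from h import *
st()
d=cam('side','side1'); d=cam('top'); np.savez('top1.npz',**d); P=cloud(d)
Q=P[185:235,345:405].reshape(-1,3); web=Q[(Q[:,2]>.05)&(Q[:,2]<.07)]; print(len(web), len(web) and rect(web))
plan([(.4665,-.170,.12,np.radians(4.6),2),(.4665,-.170,.021,np.radians(4.6),5)],-0.3)
"
```

```text
t 1.6 p [ 0.4647 -0.1713  0.1197] yaw 4.29 F [1.2 0.4 1.5] w 0.061 ff 0.0 fx [  17.  -319.5]
0 0
-0.3 0.0014 0.0012 -0.0010 -0.0042; -0.3 0.0014 0.0012 -0.0010 -0.0042; -0.3 0.0000 0.0000 0.0198 -0.0000; -0.3 0.0000 0.0000 0.0198 -0.0000; -0.3 0.0000 0.0000 0.0198 -0.0000; -0.3 0.0000 0.0000 0.0198 -0.0000; -0.3 0.0000 0.0000 0.0198 -0.0000
```

Call:
play_rows:
  plan: "-0.3 0.0015 0.001 0 -0.004; -0.3 0 0.001 0.0195 0; -0.3 0 0 0.02 0; -0.3 0 0 0.02 0; -0.3 0 0 0.02 0; -0.3 0 0 0.019 0; -0.3 0 0 0 0"
  newtons: 35

```text
time: 2.58
tool_pos: [0.466, -0.1663, 0.0217]
tcp_rot: [-2.125, -2.312, 0.001]
contact_force: [0.2, 0.1, 1.2]
grip_width: 0.0609
finger_force: 0.0
```

```bash
python3 -c "
from h import *
st()
cam('side','side2'); im=cv2.imread('pics/side2.png')[130:230,270:450]; cv2.imwrite('pics/s2c.png',cv2.resize(im,None,fx=4,fy=4,interpolation=cv2.INTER_CUBIC))"
```

```text
t 2.575 p [ 0.466  -0.1663  0.0217] yaw 4.82 F [0.2 0.1 1.2] w 0.0609 ff 0.0 fx [  16.8 -314.3]
```

View pics/s2c.png

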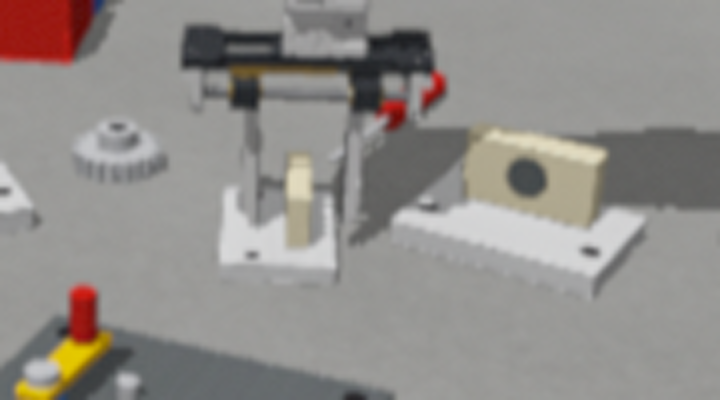

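The fingers straddle the web at crop pixel (298,200). Closing and lifting.

Call:
play_rows:
  plan: "1 0 0 0 0; 1 0 0 0 0; 1 0 0 0 0; 1 0 0 0 0; 1 0 0 0 0; 1 0 0 -0.02 0; 1 0 0 -0.04 0; 1 0 0 -0.04 0; 1 0 0 -0.03 0; 1 0 0 0 0"
  newtons: 35

```text
time: 3.88
tool_pos: [0.4669, -0.1679, 0.1531]
tcp_rot: [2.127, 2.309, 0.001]
contact_force: [0.7, 0.3, -5.1]
grip_width: 0.0178
finger_force: 35.0
```

```bash
python3 -c "
from h import *
st()
p=fx(-20-14-14,-14); print(p)
plan([(*p,.15,FY,6)],1)"
```

```text
t 3.875 p [ 0.4669 -0.1679  0.1531] yaw 4.7 F [ 0.7  0.3 -5.1] w 0.0178 ff 35.0 fx [  18.2 -315.6]
[0.48590099 0.14028566]
1 0.0509 0.0074 0.0005 0.0599; 1 0.0513 0.0043 0.0005 0.0599; 1 0.0514 0.0012 0.0005 0.0599; 1 0.0514 -0.0019 0.0005 0.0599; 1 0.0512 -0.0049 0.0005 0.0599; 1 0.0508 -0.0080 0.0005 0.0599
```

Call:
play_rows:
  plan: "1 0.025 0.004 0 0.03; 1 0.038 0.005 0 0.045; 1 0.038 0.004 0 0.045; 1 0.038 0.002 0 0.045; 1 0.038 0.001 0 0.045; 1 0.038 -0.001 0 0.045; 1 0.038 -0.002 0 0.045; 1 0.030 -0.003 0 0.04; 1 0.018 -0.003 0 0.02; 1 0.007 -0.001 0 0; 1 0 0 0 0; 1 0 0 0 0"

```text
time: 5.38
tool_pos: [0.4972, 0.1395, 0.1515]
tcp_rot: [-2.508, -1.892, 0.001]
contact_force: [-0.1, 0.7, -4.6]
grip_width: 0.0178
finger_force: 35.0
```

```bash
python3 -c "
from h import *
st()
cam('side','side3'); d=cam('top'); np.savez('top3.npz',**d); P=cloud(d)
cv2.imwrite('pics/c3.png',np.vstack([cv2.resize(d['frame'][120:240,220:360,::-1],(700,600))[:300],cv2.resize(cv2.imread('pics/side3.png')[150:310,200:420],(700,300))]))
p=fx(-20-14-14,-14)
plan([(*p,.15,FY,2),(*p,.05,FY,4)],1)"
```

```text
t 5.375 p [0.4972 0.1395 0.1515] yaw -15.95 F [-0.1  0.7 -4.6] w 0.0178 ff 35.0 fx [-36.9 -11.6]
1 -0.0012 -0.0056 0.0009 -0.0006; 1 -0.0012 -0.0056 0.0009 -0.0006; 1 0.0000 0.0000 0.0250 -0.0000; 1 0.0000 0.0000 0.0250 -0.0000; 1 0.0000 0.0000 0.0250 -0.0000; 1 0.0000 0.0000 0.0250 -0.0000
```

View pics/side3.png

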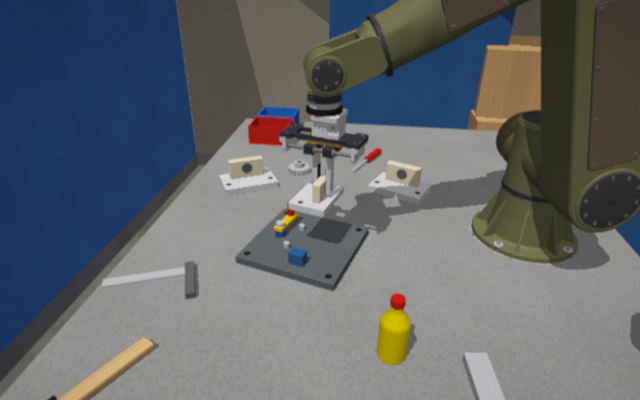

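The bracket hangs level over the plate at (320,205). Shifting it back a little and lowering.

Call:
play_rows:
  plan: "1 -0.001 -0.006 0 0; 1 -0.001 -0.006 0 0; 1 0 0 0.02 0; 1 0 0 0.03 0; 1 0 0 0.03 0; 1 0 0 0.02 0; 1 0 0 0.006 0; 1 0 0 0.003 0; 1 0 0 0 0; 1 0 0 0 0"

```text
time: 6.72
tool_pos: [0.4856, 0.1417, 0.0436]
tcp_rot: [2.507, 1.892, 0.002]
contact_force: [-0.2, 0.1, -4.5]
grip_width: 0.0178
finger_force: 35.0
```

```bash
python3 -c "
from h import *
st()"
```

```text
t 6.725 p [0.4856 0.1417 0.0436] yaw -15.93 F [-0.2  0.1 -4.5] w 0.0178 ff 35.0 fx [-48.7 -12.8]
```

Call:
play_rows:
  plan: "1 0 0 0.001 0; 1 0 0 0.001 0; 1 0 0 0.0005 0; 1 0 0 0 0"

```text
time: 7.22
tool_pos: [0.4855, 0.1416, 0.042]
tcp_rot: [2.507, 1.892, 0.001]
contact_force: [-9.4, -2.8, 18.1]
grip_width: 0.0175
finger_force: 35.0
```

Call:
play_rows:
  plan: "1 0 0.003 0 0; 1 0 0.003 0 0; 1 0 0.003 0 0; 1 0 0.002 0 0; 1 0 0.001 0 0; 1 0 0 0 0"

```text
time: 7.98
tool_pos: [0.4964, 0.1391, 0.0421]
tcp_rot: [-2.507, -1.892, -0.0]
contact_force: [-14.4, 5.0, 19.5]
grip_width: 0.0177
finger_force: 35.0
```

```bash
python3 -c "
from h import *
st()"
```

```text
t 7.975 p [0.4964 0.1391 0.0421] yaw -15.91 F [-14.4   5.   19.5] w 0.0177 ff 35.0 fx [-37.5 -12.3]
```

Call:
play_rows:
  plan: "1 0 0 -0.0005 0; 1 0 0.001 0 0; 1 0 0.001 0 0; 1 0 0 0 0"

```text
time: 8.48
tool_pos: [0.4986, 0.1383, 0.0421]
tcp_rot: [-2.507, -1.892, -0.001]
contact_force: [-9.6, 3.7, 11.5]
grip_width: 0.0179
finger_force: 35.0
```

Call:
play_rows:
  plan: "1 0 0.001 0 0; 1 0 0.0005 0 0; 1 0 0 0 0"

```text
time: 8.85
tool_pos: [0.4999, 0.1379, 0.042]
tcp_rot: [-2.507, -1.892, -0.0]
contact_force: [-10.1, 3.1, 11.5]
grip_width: 0.0175
finger_force: 35.0
```

```bash
python3 -c "
from h import *
st()"
```

```text
t 8.85 p [0.4999 0.1379 0.042 ] yaw -15.92 F [-10.1   3.1  11.5] w 0.0175 ff 35.0 fx [-33.9 -12.5]
```

Not yet in contact. Advancing further.

Call:
play_rows:
  plan: "1 0 0.001 0 0; 1 0 0.0005 0 0; 1 0 0 0 0"

```text
time: 9.22
tool_pos: [0.5002, 0.1378, 0.0421]
tcp_rot: [-2.505, -1.891, 0.003]
contact_force: [-20.7, 5.2, 19.9]
grip_width: 0.0177
finger_force: 35.0
```

Call:
play_rows:
  plan: "1 0 0.001 0 0; 1 0 0 0 0"

```text
time: 9.48
tool_pos: [0.5003, 0.1377, 0.0422]
tcp_rot: [-2.504, -1.89, 0.005]
contact_force: [-29.1, 6.5, 25.9]
grip_width: 0.018
finger_force: 35.0
```

```bash
python3 -c "
from h import *
st(); print(monitor.get_obs()['moment'])"
```

```text
t 9.475 p [0.5003 0.1377 0.0422] yaw -15.9 F [-29.1   6.5  25.9] w 0.018 ff 35.0 fx [-33.5 -12.5]
[ 1.10269469  4.75228416 -0.08283659]
```

Call:
play_rows:
  plan: "1 0 -0.001 -0.0005 0; 1 0.003 0 0 0; 1 0.003 0 0 0; 1 0.003 0 0 0; 1 0.002 0 0 0; 1 0 0 0 0"

```text
time: 10.22
tool_pos: [0.5014, 0.1453, 0.0418]
tcp_rot: [-2.507, -1.891, 0.015]
contact_force: [-30.8, -22.0, 24.8]
grip_width: 0.0178
finger_force: 34.9
```

Call:
play_rows:
  plan: "1 0.001 0 0 0; 1 0.001 0 0 0; 1 0 0 0 0"

```text
time: 10.6
tool_pos: [0.5017, 0.147, 0.0417]
tcp_rot: [-2.507, -1.891, 0.016]
contact_force: [-32.9, -22.4, 27.4]
grip_width: 0.0185
finger_force: 34.8
```

```bash
python3 -c "
from h import *
st(); print(monitor.get_obs()['moment'])"
```

```text
t 10.6 p [0.5017 0.147  0.0417] yaw -15.94 F [-32.9 -22.4  27.4] w 0.0185 ff 34.8 fx [-34.7  -3.2]
[-3.93172067  5.50335895 -0.17574015]
```

Call:
play_rows:
  plan: "1 0 -0.001 -0.001 0; 1 0 0 0 0"

```text
time: 10.85
tool_pos: [0.5035, 0.1495, 0.0423]
tcp_rot: [-2.507, -1.892, 0.002]
contact_force: [-5.5, -0.5, -2.7]
grip_width: 0.018
finger_force: 35.0
```

Call:
play_rows:
  plan: "1 0.001 0 0 0; 1 0.001 0 0 0; 1 0 0 0 0"

```text
time: 11.22
tool_pos: [0.5042, 0.1516, 0.042]
tcp_rot: [-2.507, -1.892, 0.002]
contact_force: [-4.9, -0.5, -5.4]
grip_width: 0.0182
finger_force: 35.0
```

```bash
python3 -c "
from h import *
st(); d=cam('top'); P=cloud(d)
cam('side','side4'); im=cv2.imread('pics/side4.png')[190:300,230:380]; cv2.imwrite('pics/s4c.png',cv2.resize(im,None,fx=5,fy=5,interpolation=cv2.INTER_CUBIC))"
```

```text
t 11.225 p [0.5042 0.1516 0.042 ] yaw -15.91 F [-4.9 -0.5 -5.4] w 0.0182 ff 35.0 fx [-33.6   1.9]
```

View pics/s4c.png

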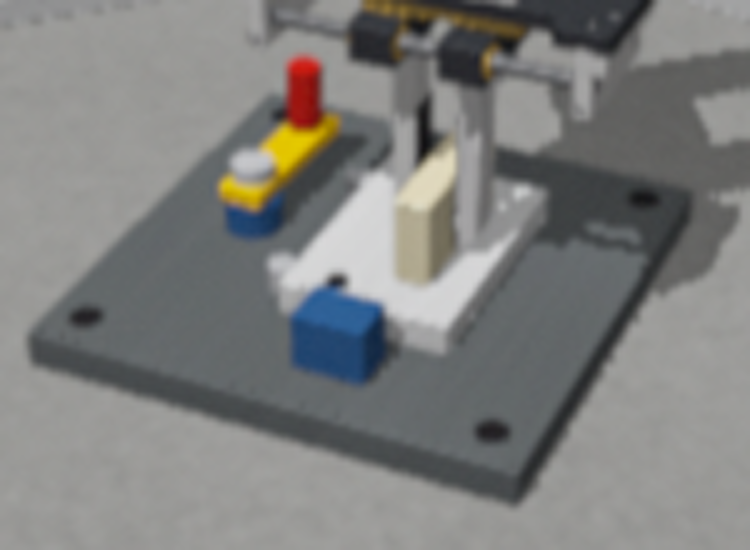

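Foot against the dowels (left dowel at crop (280,265)) and close to the stop. Continuing in +y to contact.

Call:
play_rows:
  plan: "1 0.001 0 0.0005 0; 1 0.001 0 0 0; 1 0 0 0 0"

```text
time: 11.7
tool_pos: [0.5044, 0.153, 0.0418]
tcp_rot: [-2.507, -1.892, 0.004]
contact_force: [-10.2, -5.1, 1.8]
grip_width: 0.0177
finger_force: 35.0
```

Call:
play_rows:
  plan: "1 0.001 0 0 0; 1 0.001 0 0 0; 1 0 0 0 0"

```text
time: 12.08
tool_pos: [0.5047, 0.154, 0.0419]
tcp_rot: [2.508, 1.892, -0.007]
contact_force: [-13.2, -15.3, 6.3]
grip_width: 0.0177
finger_force: 35.0
```

```bash
python3 -c "
from h import *
st(); print(monitor.get_obs()['moment'])"
```

```text
t 12.075 p [0.5047 0.154  0.0419] yaw -15.93 F [-13.2 -15.3   6.3] w 0.0177 ff 35.0 fx [-33.7   4.4]
[-2.58717049  2.46254388 -0.12120393]
```

Call:
play_rows:
  plan: "1 0.001 0.0003 0 0; 1 0 0 0 0"

```text
time: 12.32
tool_pos: [0.5047, 0.1541, 0.0419]
tcp_rot: [2.508, 1.892, -0.01]
contact_force: [-19.1, -21.5, 12.3]
grip_width: 0.018
finger_force: 35.0
```

```bash
python3 -c "
from h import *
st(); print(monitor.get_obs()['moment'])
d=cam('top'); np.savez('t5.npz',**d); cam('side','side5'); im=cv2.imread('pics/side5.png')[190:300,230:380]; im=cv2.resize(im,None,fx=4,fy=4,interpolation=cv2.INTER_CUBIC)
P=cloud(d);Q=P[140:245,230:335].reshape(-1,3);w=Q[(Q[:,2]>.033)&(Q[:,2]<.040)]; f=np.array([tofx(q) for q in w]); np.set_printoptions(suppress=True)
f=f[(f[:,0]>-75)&(f[:,0]<35)&(abs(f[:,1])<70)];print(len(f),f.min(0),f.max(0),rect(np.c_[f/1000,f[:,0]]))"
```

```text
t 12.325 p [0.5047 0.1541 0.0419] yaw -15.94 F [-19.1 -21.5  12.3] w 0.018 ff 35.0 fx [-33.7   4.5]
[-3.8115231   3.35558803 -0.15660491]
98 [-50.59726877 -62.3422439 ] [ 32.09610389 -26.08371213] ((-7.375030517578125, -56.67768859863281), (80.77798461914062, 34.498470306396484), 28.22757339477539)
```

Call:
play_rows:
  plan: "-0.3 0 0 0 0; -0.3 0 0 0 0; -0.3 0 0 0 0; -0.3 0 0 -0.03 0; -0.3 0 0 -0.05 0; -0.3 0 0 -0.05 0; -0.3 -0.06 -0.04 -0.03 0; -0.3 -0.06 -0.06 0 0; -0.3 -0.06 -0.06 0 0; -0.3 0 0 0 0"

```text
time: 13.68
tool_pos: [0.3512, 0.0573, 0.1965]
tcp_rot: [2.508, 1.89, 0.003]
contact_force: [0.3, -0.3, 0.8]
grip_width: 0.0611
finger_force: 0.0
```

```bash
python3 -c "
from h import *
st()
d=cam('top','top6'); np.savez('t6.npz',**d); s=cam('side','side6'); np.savez('s6.npz',**s)
a=cv2.resize(d['frame'][145:245,235:335,::-1],(600,600),interpolation=cv2.INTER_CUBIC)
cv2.imwrite('pics/c6.png',a)
P=cloud(d);Q=P[140:245,230:335].reshape(-1,3); np.set_printoptions(suppress=True)
f=np.array([[*tofx(q),q[2]*1000] for q in Q]); 
for lo,hi in((29,42),(70,90)):
  w=f[(f[:,2]>lo)&(f[:,2]<hi)&(f[:,0]>-75)&(f[:,0]<22.5)&(f[:,1]>-75)&(f[:,1]<62.5)]; print(len(w),rect(w/1000))
"
```

```text
t 13.675 p [0.3512 0.0573 0.1965] yaw -16.0 F [ 0.3 -0.3  0.8] w 0.0611 ff 0.0 fx [-154.8 -130.7]
689 ((-20.203153610229492, -0.030643463134765625), (124.6073226928711, 85.51348876953125), 89.92845153808594)
143 ((-35.016845703125, 0.2824440002441406), (80.6327133178711, 19.542015075683594), 88.66488647460938)
```

View pics/c6.png

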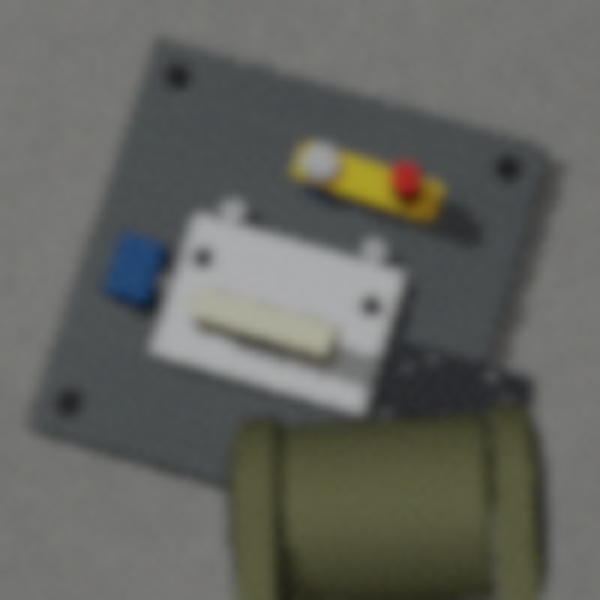

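Top view shows the foot seated at about (-20.2, 0.0), touching both dowels and the nose. I'll firm it home with gentle pushes from shut fingers.

Call:
play_rows:
  plan: "1 0.044 0.03 0 0; 1 0.044 0.03 0 0; 1 0.043 0.031 0.03 0; 1 0 0 0.05 0; 1 0 0 0.05 0; 1 0 0 0.02 0; 1 0 0 0 0; 1 0 0 0 0"

```text
time: 14.78
tool_pos: [0.4774, 0.1597, 0.0464]
tcp_rot: [2.507, 1.893, 0.001]
contact_force: [-0.0, -0.5, 0.3]
grip_width: 0.0004
finger_force: 0.0
```

```bash
python3 -c "
from h import *
st()"
```

```text
t 14.775 p [0.4774 0.1597 0.0464] yaw -15.91 F [-0.  -0.5  0.3] w 0.0004 ff 0.0 fx [-61.5   2.3]
```

Call:
play_rows:
  plan: "1 -0.002 0.003 0 0; 1 0 0.002 0 0; 1 0 0.001 0 0; 1 0 0 0 0"

```text
time: 15.28
tool_pos: [0.482, 0.1556, 0.0461]
tcp_rot: [2.508, 1.892, 0.0]
contact_force: [0.1, 0.3, 0.7]
grip_width: 0.0001
finger_force: 0.0
```

Call:
play_rows:
  plan: "1 0 0.001 0 0; 1 0 0.0005 0 0; 1 0 0 0 0"

```text
time: 15.65
tool_pos: [0.4828, 0.1553, 0.046]
tcp_rot: [-2.507, -1.892, 0.002]
contact_force: [-5.6, 1.9, 4.0]
grip_width: 0.0003
finger_force: 2.8
```

```bash
python3 -c "
from h import *
st()"
```

```text
t 15.65 p [0.4828 0.1553 0.046 ] yaw -15.93 F [-5.6  1.9  4. ] w 0.0003 ff 2.8 fx [-55.1  -0.4]
```

Call:
play_rows:
  plan: "1 0 0.001 0 0; 1 0 0 0 0"

```text
time: 15.9
tool_pos: [0.4828, 0.1553, 0.046]
tcp_rot: [-2.506, -1.891, 0.004]
contact_force: [-13.6, 2.9, 10.2]
grip_width: 0.0002
finger_force: 7.0
```

Call:
play_rows:
  plan: "1 0 0.0005 0 0; 1 0 0 0 0"

```text
time: 16.15
tool_pos: [0.4829, 0.1553, 0.046]
tcp_rot: [-2.505, -1.891, 0.005]
contact_force: [-17.6, 4.5, 13.3]
grip_width: 0.0004
finger_force: 9.2
```

```bash
python3 -c "
from h import *
st()"
```

```text
t 16.15 p [0.4829 0.1553 0.046 ] yaw -15.91 F [-17.6   4.5  13.3] w 0.0004 ff 9.2 fx [-55.   -0.4]
```

Call:
play_rows:
  plan: "1 0 -0.01 0 0; 1 0 0 -0.05 0; 1 -0.04 0 -0.03 0; 1 -0.043 0.02 0 0; 1 0 0.025 0 0; 1 0 0 0.05 0; 1 0 0 0.045 0; 1 0 0 0 0; 1 0 0 0 0"

```text
time: 17.27
tool_pos: [0.4965, 0.0655, 0.0326]
tcp_rot: [2.507, 1.892, 0.002]
contact_force: [1.0, 0.0, 0.7]
grip_width: 0.0009
finger_force: 0.0
```

```bash
python3 -c "
from h import *
st()"
```

```text
t 17.275 p [0.4965 0.0655 0.0326] yaw -15.92 F [1.  0.  0.7] w 0.0009 ff 0.0 fx [-17.4 -83. ]
```

Call:
play_rows:
  plan: "1 0.004 -0.002 0.004 0; 1 0.004 0 0 0; 1 0.003 0 0 0; 1 0 0 0 0"

```text
time: 17.77
tool_pos: [0.4969, 0.0768, 0.0271]
tcp_rot: [2.507, 1.893, 0.0]
contact_force: [-0.6, -1.1, -0.3]
grip_width: 0.0009
finger_force: 0.0
```

Call:
play_rows:
  plan: "1 0.001 0 0 0; 1 0.001 0 0 0; 1 0 0 0 0"

```text
time: 18.15
tool_pos: [0.4973, 0.0784, 0.0269]
tcp_rot: [-2.508, -1.892, 0.0]
contact_force: [0.3, 0.1, 0.3]
grip_width: 0.0008
finger_force: 0.0
```

```bash
python3 -c "
from h import *
st()"
```

```text
t 18.15 p [0.4973 0.0784 0.0269] yaw -15.93 F [0.3 0.1 0.3] w 0.0008 ff 0.0 fx [-20.1 -70.3]
```

Call:
play_rows:
  plan: "1 0.001 0 0 0; 1 0.0005 0 0 0; 1 0 0 0 0"

```text
time: 18.52
tool_pos: [0.4973, 0.0789, 0.0269]
tcp_rot: [2.507, 1.892, -0.003]
contact_force: [-2.2, -9.1, 2.3]
grip_width: 0.0005
finger_force: 4.8
```

Call:
play_rows:
  plan: "1 0.001 0 0 0; 1 0 0 0 0"

```text
time: 18.77
tool_pos: [0.4974, 0.0791, 0.0269]
tcp_rot: [2.507, 1.892, -0.005]
contact_force: [-5.2, -15.9, 6.0]
grip_width: 0.0004
finger_force: 8.8
```

Call:
play_rows:
  plan: "1 0.001 0 0 0; 1 0 0 0 0"

```text
time: 19.02
tool_pos: [0.4974, 0.0792, 0.0269]
tcp_rot: [2.506, 1.891, -0.007]
contact_force: [-6.6, -23.7, 8.2]
grip_width: 0.0002
finger_force: 12.7
```

```bash
python3 -c "
from h import *
st()"
```

```text
t 19.025 p [0.4974 0.0792 0.0269] yaw -15.92 F [ -6.6 -23.7   8.2] w 0.0002 ff 12.7 fx [-20.2 -69.6]
```

```bash
python3 -c "
from h import *
d=dict(np.load('t6.npz'));P=cloud(d);h=cv2.cvtColor(d['frame'],cv2.COLOR_RGB2HSV).astype(int)
m=((h[...,0]<8)|(h[...,0]>172))&(h[...,1]>140)&(P[...,2]>.078)&(P[...,2]<.095); m[:140]=0;m[245:]=0
k=tofx(P[m].mean(0)); y=(abs(h[...,0]-27)<8)&(h[...,1]>120)&(P[...,2]>.04)&(P[...,2]<.054); y[:140]=0;y[245:]=0
S=P[y]; f=np.array([tofx(q) for q in S]); print(k,rect(f/1000))
a=np.arctan2(-(k[1]),66-k[0]); print('a',a,'r',np.hypot(k[1],66-k[0]))
p=fx(66-52*np.cos(a),-52*np.sin(a)); q=fx(-20,-80); print(p)
plan([(*q,.027,FY,2),(*q,.13,FY,3),(*p,.13,FY+a-np.pi/2,3),(*p,.054,FY+a-np.pi/2,3)],-0.4)"
```

```text
[ 62.53463633 -52.25835561] ((63.698055267333984, -38.237876892089844), (63.73137283325195, 23.104110717773438), 88.15633392333984)
a 1.5045811240602585 r 52.37312742804112
[0.58185123 0.07356034]
-0.4 -0.0052 0.0001 -0.0000 -0.0002; -0.4 -0.0052 0.0001 -0.0000 -0.0002; -0.4 0.0000 0.0000 -0.0343 0.0000; -0.4 0.0000 0.0000 -0.0343 0.0000; -0.4 0.0000 0.0000 -0.0343 0.0000; -0.4 0.0094 0.0275 -0.0000 0.0221; -0.4 0.0100 0.0273 -0.0000 0.0221; -0.4 0.0106 0.0271 -0.0000 0.0221; -0.4 0.0000 0.0000 0.0253 -0.0000; -0.4 0.0000 0.0000 0.0253 -0.0000; -0.4 0.0000 0.0000 0.0253 -0.0000
```

Call:
play_rows:
  plan: "1 -0.006 0 0 0; 1 -0.007 0 0 0; 1 0 0 -0.035 0; -0.4 0 0 -0.035 0; -0.4 0 0 -0.034 0; -0.4 0.0095 0.0275 0 0.022; -0.4 0.010 0.0275 0 0.022; -0.4 0.0105 0.027 0 0.022; -0.4 0 0 0 0; -0.4 0 0 0 0"

```text
time: 20.27
tool_pos: [0.5812, 0.0737, 0.1307]
tcp_rot: [-2.568, -1.809, 0.001]
contact_force: [-0.5, 0.1, 0.6]
grip_width: 0.0649
finger_force: 0.0
```

```bash
python3 -c "
from h import *
st(); a=1.505
plan([(.5819,.0736,.13,FY+a-np.pi/2,1)],-.4)"
```

```text
t 20.275 p [0.5812 0.0737 0.1307] yaw -19.69 F [-0.5  0.1  0.6] w 0.0649 ff 0.0 fx [ 61.9 -51.9]
-0.4 0.0001 0.0007 0.0007 -0.0003
```

Straight above the knob. Lowering over it and gripping lightly.

Call:
play_rows:
  plan: "-0.4 0 0.0005 0.03 0; -0.4 0 0 0.03 0; -0.4 0 0 0.016 0; -0.4 0 0 0 0; 1 0 0 0 0; 1 0 0 0 0; 1 0 0 0 0; 1 0 0 0 0; 1 0 0 0 0"
  newtons: 12

```text
time: 21.4
tool_pos: [0.5824, 0.0736, 0.055]
tcp_rot: [2.569, 1.808, 0.0]
contact_force: [2.3, -0.9, -0.3]
grip_width: 0.0191
finger_force: 1.2
```

```bash
python3 -c "
from h import *
st()"
```

```text
t 21.4 p [0.5824 0.0736 0.055 ] yaw -19.71 F [ 2.3 -0.9 -0.3] w 0.0191 ff 1.2 fx [ 63.1 -51.7]
```

Call:
play_rows:
  plan: "1 0 0 0 0; 1 0 0 0 0; 1 0.0004 -0.0065 0 0.125; 1 0.0004 -0.0065 0 0.125; 1 0.0004 -0.0065 0 0.125; 1 0.0004 -0.0065 0 0.125; 1 0 0 0 0"

```text
time: 22.28
tool_pos: [0.5606, 0.0881, 0.055]
tcp_rot: [-2.936, -1.118, 0.001]
contact_force: [-3.9, -0.8, 1.5]
grip_width: 0.0178
finger_force: 12.0
```

```bash
python3 -c "
from h import *
st(); o=monitor.get_obs(); t=tofx(o['tool_pos']); print(np.arctan2(-t[1],66-t[0]),np.hypot(t[1],66-t[0]),tyaw(o)-FY+np.pi/2)"
```

```text
t 22.275 p [0.5606 0.0881 0.055 ] yaw -48.29 F [-3.9 -0.8  1.5] w 0.0178 ff 12.0 fx [ 38.1 -43.7]
1.0035114834181686 51.8751357908809 1.0054171741507505
```

Tracking the arc well. Continuing.

Call:
play_rows:
  plan: "1 0.0004 -0.0065 0 0.125; 1 0.0004 -0.0065 0 0.125; 1 0.0004 -0.0065 0 0.125; 1 0.0004 -0.0065 0 0.125; 1 0.0004 -0.0065 0 0.125; 1 0.0004 -0.0065 0 0.125; 1 0 0 0 0"

```text
time: 23.15
tool_pos: [0.5469, 0.1242, 0.0549]
tcp_rot: [-3.141, 0.033, 0.004]
contact_force: [-9.6, 0.6, 7.1]
grip_width: 0.0179
finger_force: 12.0
```

```bash
python3 -c "
from h import *
st(); o=monitor.get_obs(); t=tofx(o['tool_pos']); print(np.arctan2(-t[1],66-t[0]),np.hypot(t[1],66-t[0]),tyaw(o)-FY+np.pi/2)"
```

```text
t 23.15 p [0.5469 0.1242 0.0549] yaw -91.21 F [-9.6  0.6  7.1] w 0.0179 ff 12.0 fx [ 15.1 -12.8]
0.24548005755918373 52.46944039172856 0.25632712774158906
```

Call:
play_rows:
  plan: "1 -0.0005 -0.0065 0 0.125; 1 0.0004 -0.0065 0 0.125; 1 0 0 0 0"

```text
time: 23.52
tool_pos: [0.5486, 0.1371, 0.0549]
tcp_rot: [-3.113, 0.422, 0.001]
contact_force: [-4.9, 2.4, 5.0]
grip_width: 0.0176
finger_force: 12.0
```

Call:
play_rows:
  plan: "1 0 -0.001 0 0; 1 0 0 0 0"

```text
time: 23.78
tool_pos: [0.5487, 0.1375, 0.055]
tcp_rot: [3.113, -0.419, -0.002]
contact_force: [-4.8, 0.9, 5.0]
grip_width: 0.0177
finger_force: 12.0
```

```bash
python3 -c "
from h import *
st(); o=monitor.get_obs(); t=tofx(o['tool_pos']); print(np.arctan2(-t[1],66-t[0]),np.hypot(t[1],66-t[0]),tyaw(o)-FY+np.pi/2)"
```

```text
t 23.775 p [0.5487 0.1375 0.055 ] yaw -105.35 F [-4.8  0.9  5. ] w 0.0177 ff 12.0 fx [13.2  0.5]
-0.00990628640948537 52.81835367064246 0.00968381794628237
```

Call:
play_rows:
  plan: "1 0 -0.001 0 0; 1 0 0 0 0"

```text
time: 24.02
tool_pos: [0.549, 0.1382, 0.055]
tcp_rot: [3.113, -0.42, -0.002]
contact_force: [-6.8, -1.3, 5.9]
grip_width: 0.0175
finger_force: 12.0
```

Call:
play_rows:
  plan: "1 0 -0.001 0 0; 1 0 0 0 0"

```text
time: 24.28
tool_pos: [0.549, 0.1385, 0.0549]
tcp_rot: [3.112, -0.42, -0.003]
contact_force: [-7.7, -5.8, 7.0]
grip_width: 0.0176
finger_force: 12.0
```

```bash
python3 -c "
from h import *
st()"
```

```text
t 24.275 p [0.549  0.1385 0.0549] yaw -105.36 F [-7.7 -5.8  7. ] w 0.0176 ff 12.0 fx [13.2  1.5]
```

Call:
play_rows:
  plan: "1 0 -0.001 0 0.01; 1 0 0 0 0"

```text
time: 24.52
tool_pos: [0.549, 0.1386, 0.0549]
tcp_rot: [3.108, -0.435, -0.004]
contact_force: [-10.5, -12.1, 8.9]
grip_width: 0.0177
finger_force: 12.0
```

Call:
play_rows:
  plan: "1 0 -0.001 0 0; 1 0 0 0 0"

```text
time: 24.78
tool_pos: [0.549, 0.1387, 0.0548]
tcp_rot: [3.107, -0.435, -0.005]
contact_force: [-13.0, -19.7, 10.5]
grip_width: 0.0175
finger_force: 12.0
```

```bash
python3 -c "
from h import *
st()"
```

```text
t 24.775 p [0.549  0.1387 0.0548] yaw -105.94 F [-13.  -19.7  10.5] w 0.0175 ff 12.0 fx [13.2  1.8]
```

At the stop: the force builds with no further motion. Letting go, lifting and retreating.

Call:
play_rows:
  plan: "0.2 0 0 0 0; -0.2 0 0 0 0; -0.2 0 0 0 0; -0.2 0 0 -0.03 0; -0.2 0 0 -0.05 0; -0.2 0 0 -0.05 0; -0.2 -0.05 0 0 0; -0.2 -0.06 0.04 0 0; -0.2 -0.06 0.06 0 0; -0.2 -0.05 0.06 0 0; -0.2 0 0 0 0; -0.2 0 0 0 0"

```text
time: 26.28
tool_pos: [0.3367, 0.0719, 0.1855]
tcp_rot: [-3.11, 0.443, -0.002]
contact_force: [0.6, -0.3, -1.1]
grip_width: 0.0562
finger_force: 0.0
```

```bash
python3 -c "
from h import *
st()
d=cam('top'); s=cam('side')
a=cv2.resize(d['frame'][145:245,235:335,::-1],(400,400),interpolation=cv2.INTER_CUBIC); b=cv2.resize(s['frame'][190:300,230:380,::-1],(400,400),interpolation=cv2.INTER_CUBIC)
cv2.imwrite('pics/c9.png',np.hstack([a,b]))
P=cloud(d);Q=P[140:245,230:335].reshape(-1,3)
f=np.array([[*tofx(q),q[2]*1000] for q in Q])
w=f[(f[:,2]>29)&(f[:,2]<42)&(f[:,0]>-75)&(f[:,0]<22.5)&(f[:,1]>-75)&(f[:,1]<62.5)]; print(len(w),rect(w/1000))
w=f[(f[:,2]>44)&(f[:,2]<53)&(f[:,0]>-15)&(f[:,0]<90)&(abs(f[:,1])<55)];print(len(w),rect(w/1000))
w=f[(f[:,2]>79)&(f[:,2]<90)&(f[:,0]>-5)];print(len(w),w.mean(0))
"
```

```text
t 26.275 p [0.3367 0.0719 0.1855] yaw -106.2 F [ 0.6 -0.3 -1.1] w 0.0562 ff 0.0 fx [-172.8 -120.6]
648 ((-23.192989349365234, 0.04340362548828125), (90.37187957763672, 124.58136749267578), 0.025708677247166634)
90 ((38.08315658569336, -10.777799606323242), (83.70929718017578, 43.31434631347656), 1.6199226379394531)
20 [12.82563744 -0.92266379 83.87889196]
```

View pics/c9.png

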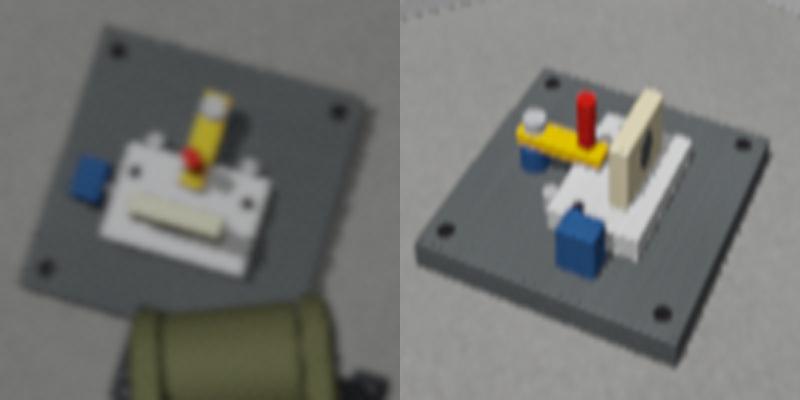

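```bash
python3 -c "
from h import *
np.set_printoptions(suppress=True,precision=1)
for d in (dict(np.load('t6.npz')),cam('top')):
  P=cloud(d);Q=P[140:245,230:335].reshape(-1,3)
  f=np.array([[*tofx(q),q[2]*1000] for q in Q])
  w=f[(f[:,2]>33.5)&(f[:,2]<39)&(f[:,0]>-75)&(f[:,0]<22.5)&(f[:,1]>-75)&(f[:,1]<62.5)]
  print(len(w),np.sort(w[:,0])[:8],np.sort(w[:,0])[-8:],np.sort(w[:,1])[[0,3,8,-8,-3,-1]])
  for lo,hi in((-55,-35),(-10,10),(35,55)):
    q=w[(w[:,1]>lo)&(w[:,1]<hi)]; print(lo,np.sort(q[:,0])[[0,2,5]],np.sort(q[:,0])[[-5,-2,-1]])
  v=f[(f[:,2]>74)&(f[:,2]<83)&(f[:,0]<-15)&(f[:,0]>-60)]; print('web',v.mean(0),rect(v/1000))
"
```

```text
469 [-63.  -62.9 -62.8 -62.6 -62.4 -62.4 -61.8 -61.7] [20.9 21.2 21.4 21.4 21.6 21.7 21.7 21.8] [-61.9 -60.7 -60.1  60.3  61.6  62.3]
-55 [-63.  -61.3 -59.3] [18.9 20.9 21.7]
-10 [-62.8 -61.3 -57.9] [14.8 19.8 20.3]
35 [-62.4 -61.  -58.9] [16.  21.4 21.8]
web [-35.   -0.7  79.2] ((-35.09766387939453, 0.32514190673828125), (19.264568328857422, 80.53753662109375), 0.09680522233247757)
405 [-62.9 -62.9 -62.2 -62.2 -62.  -62.  -62.  -61.9] [20.6 20.9 20.9 21.  21.1 21.3 21.5 22.2] [-62.5 -61.9 -61.1  60.   61.4  62.4]
-55 [-62.9 -60.7 -57.5] [19.3 21.3 22.2]
-10 [-62.2 -60.5 -53.7] [-9.5 -7.4 -5.7]
35 [-61.9 -60.8 -56.6] [16.6 18.7 21.5]
web [-34.7  -1.5  79.3] ((-34.82827377319336, -0.5215301513671875), (78.99458312988281, 18.738313674926758), 89.49544525146484)
```

The picture shows the bracket unmoved, the clamp strap closed over the foot and the gripper clear. Handing in.

```bash
python3 -c "
from h import *
print(arm.close_job())"
```

```text
the job is handed in; nothing more can be done
None
```

I loaded the smallest cream bracket flat, slid it home against both dowels and the end stop, swung the clamp to its stop over the foot, released it and handed in at about 26 s; the gear, oil bottle and screwdriver were not touched.

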